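# Rock a failed plug-in relay out of its sprung socket and hold it clear

### The job

The plug-in relay with the orange cap has failed: grip it and, with its foot still in the socket, tip it 10 to 15 degrees towards the board's finned heat sink so that its raised edge snaps out of its sprung clip, then rock it about 10 degrees the other way so that the second edge snaps out too. Then lift it just clear and finish still holding it, still and upright, one to two centimetres above its own socket and touching nothing but the gripper. Never lean it over more than 20 degrees, leave the blue-capped relay fully seated, and do not disturb the other things on the bench.

Things in the scene. Friction and masses are not known exactly. Their poses are not given: they have to be found in the camera images.
- relay_mid (a point): Centre of the failed relay (orange cap), on its axis 47.5 mm above the underside and 27.5 mm below the top. White housing 28 mm (its x) by 34 mm (its y), 55 mm tall with the 8 mm cap; under it a flange and foot, total height 75 mm, about 0.1 kg. z up, +y towards the heat sink (yaw as the board). Grip the 34 mm sides with fingertips at least 16 mm above the flange to clear the clips.
- relay_foot (a point): Centre of the underside of the orange relay's black plug foot (20 by 20 by 15 mm), same axes. Seated, it is 15 mm below the socket top and the flange above it (black, 5 mm thick, 26 by 45 mm, sticking out 5.5 mm beyond the housing on its +y and -y sides) rests on the socket top.
- relay_edge_near_sink (a point): Underside of the orange relay's flange edge on the heat-sink side, at its y = +20 mm, 15 mm above the foot's underside. First pivot: tipping the relay by 0.22 to 0.25 rad about this edge towards the heat sink frees the opposite edge.
- relay_edge_far_sink (a point): Underside of the flange edge on the other side, y = -20 mm, 15 mm above the foot's underside. Freed by the first tip, it can be kept about 9 mm above its seated height as the pivot of the second tip, back through upright to about 0.17 rad the other way, which frees the edge near the heat sink.
- goodrelay_mid (a point): Centre of the healthy relay, which has a blue cap and is otherwise identical; it sits in the other socket, 90 mm away along the board's x. Must stay seated.
- board: Fixed green control board, 220 mm (x) by 270 mm (y), 14 mm thick, with two black relay sockets at x = -45 and +45 mm, y = 0, tops 38 mm above the bench. Origin on the bench under its centre. Black finned heat sink along its +y end (y 102 to 128 mm, top 44 mm above the bench), blue terminal strip along its -y end. Which relay is in which socket varies.
- socket0 (a point): Centre of the top of the socket at board x = -45 mm, axes as the board. Each socket has a well 23 by 29 mm (y), 20 mm deep, so the foot has play to rock, and two steel clips with 8 mm round noses at y = +25 and -25 mm, tops 13 mm above the socket top.
- socket1 (a point): Centre of the top of the socket at board x = +45 mm, like the other. Each clip nose slides outward on a spring (14 N preload, 1.5 N/mm) and hooks over a flange edge: the edge is held until raised about 4.5 mm, then snaps past, and is above the nose when raised 9 mm; pushed down again it snaps back under.
- screwdriver: Red-handled screwdriver lying beside the board; leave alone. Origin on the bench beneath it.
- pliers: Pliers with orange handles, about 150 mm long; leave alone. Origin on the bench under the pivot.
- spool: White spool of wire, 56 mm wide, 54 mm tall; leave alone. Origin at its underside.
- can: Spray can with blue label, 60 mm wide, 170 mm tall; leave alone. Origin at its underside.
- card: Small loose green circuit card, 100 by 80 mm; leave alone. Origin at its underside.
- meter: Yellow hand multimeter, 150 by 75 by 40 mm, lying flat; leave alone. Origin at its underside.

How it is judged (in metres and radians):
On the way, in this order (a step that is already met when the one before it is completed fails the run):
1. With its foot still in the socket, the relay is tipped at least 6.5 degrees towards the heat sink (height (world z) of relay_foot below 0.038 m and angle between relay_mid's own y axis and vertical above 1.6838 rad), for 0.1 s.
2. With its foot still in the socket, it is then tipped at least 4.5 degrees the other way (height (world z) of relay_foot below 0.038 m and angle between relay_mid's own y axis and vertical below 1.4918 rad), for 0.1 s.
At the end, for the whole second after the job is handed in: The orange-capped relay is held by the fingers, still, upright within 10 degrees, with its foot's underside 3 to 40 mm above the socket top and within 20 mm sideways of the socket centre, touching neither board nor clips; the blue-capped relay is within 6 mm of where it was (height (world z) of relay_foot between 0.041 and 0.078 m and (horizontal distance between relay_foot and socket0 below 0.02 m or horizontal distance between relay_foot and socket1 below 0.02 m) and angle between relay_mid's own z axis and vertical below 0.17 rad and contact force between relay and the fingers above 1 N and contact force between relay and board below 0.1 N and linear speed of relay below 0.02 m/s and distance of goodrelay_mid from where it was at the start of the episode below 0.006 m); the arm keeps its last pose, push and grip.
It fails at once if the relay is leaned over more than 26 degrees (angle between relay_mid's own z axis and vertical above 0.45 rad).
It fails at once if the blue-capped relay is shifted more than 6 mm (distance of goodrelay_mid from where it was at the start of the episode above 0.006 m).
It fails at once if something else on the bench is shifted more than 30 mm (distance of any of screwdriver, pliers, spool, can, card, meter from where it was at the start of the episode above 0.03 m).
It also fails if it takes over 35 s, if anything falls off the work surface, if the arm or the gripper's body presses on something with over 40 N, if the wrist force passes 120 N, or if a joint passes its speed limit or range.

### The arm

A 6-joint arm with a two-finger parallel gripper is mounted at the origin on the work surface. World frame = base frame: x ahead of the robot, y to its left, z up, the work surface at z = 0. Lengths are in m, angles in degrees, forces in N, time in s.
With the tool pointing down it reaches from about 0.3 to 0.75 m from the base axis. Payload 8.5 kg.
Tool frame: the origin (TCP) lies midway between the tips of the shut fingers; the grasp point (between the pads) lies 19 mm behind it; z points along the fingers, y is the direction in which the jaws open and shut (so a half turn about z gives the same grasp; the last joint's range is limited). The gripper opens to 85 mm and grips with 20 to 120 N. Pads are 22 mm wide; open, the fingers measure 114 mm over their backs; the gripper's body (76 mm by 85 mm) begins 54 mm behind the grasp point. The pads swing forward as they close: fully open they stand 13 mm farther back than shut.
Start: joints at [-77.424, 21.807, 74.336, -0, 83.858, -12.336], TCP at [0.232, -0.499, 0.194] pointing down, gripper open.
Joint ranges: [-178.18, 178.18], [-50.72, 133.34], [12.68, 142.11], [-81.47, 261.47], [9.98, 163.14], [-165.26, 165.26]. Speed limits (degrees/s): [136.94, 136.94, 180, 180, 180, 180].

### API

Orientations are given as a 3x3 rotation matrix whose columns are the frame's x, y, z axes.
In Python, from rig import env, viewer, ticket gives the robot as it stands. The module is installed in compiled form; this text tells all that it offers.
- The arm moves only by the shell command python3 -m pendant 'ROWS' [FORCE]. ROWS is JSON, a list of rows, each a list of 3 entries, a list of its own where there are three numbers: the shift along the world's x, y, z in mm, then the turn about the world's z in rad, then the opening, from -1 (shut) to 1 (fully open). A call has 1 to 12 rows; each row shifts and turns the pose as measured when the row begins; what a row does not reach is not made up. A row lasts 1/8 s, in which the tool goes at most 62.5 mm and 10.7 degrees, less where a joint would pass 70% of its speed; a pose out of reach is approached as far as the arm can. A call with a gripper value outside its range is refused whole. The fingers move at their own pace and stop on an object; FORCE is the grip in N (left out, the last holds). Time passes only in rows, so rows that do not move let the fingers close. It gives the time, the measured TCP pose, the force and the opening at its end, in the units of the state.
- env.observe(): the state, without advancing time (a new reading comes with each control period).
- viewer.get_image(name): name is "scene" or "side" or "wrist"; returns (picture, depth): 420x560x3 uint8, red, green, blue; 420x560 float32, m along the optical axis (not along the pixel's ray), 0 where there is no reading.
- viewer.camera_params(name): a dict with "fx", "fy", "cx", "cy" (pixels), "D" ([k1, k2, p1, p2, k3] as OpenCV has them; the pictures are not rectified), "rvec" (rotation vector, rad) and "tvec" (3), from world to camera coordinates, as OpenCV has them; the wrist camera has in their place "T_tool_cam" (4x4, takes a point from camera to tool coordinates, whose origin is the TCP and whose axes are the flange's). Camera axes: x right, y down, z forward; pixel columns grow to the right and rows downward; lengths in m; the calibration is good to about 2 mm. A picture is of the moment at which its call begins: read the wrist's pose just before it. camera_params takes no time and is no camera call.
- ticket.close_job(): hands the job in, once; it reports no verdict.
The state is a dict: "time_s": time; "q": joint angles; "qvel": joint speeds; "joint_efforts": joint torques, N m; "position": TCP position; "tool_rot": TCP orientation; "ft_force": force on the tool from outside, world axes, zero at the start; "wrist_torque": the same for the moment, N m; "grip_width": finger opening in m.
Only numpy, scipy, OpenCV 4.12 (cv2) and the standard library are available. Lean on these libraries where they do the work, as an engineer would, in place of code of your own. Each camera call takes 0.05 s, during which the arm holds its last target. There are 200 camera calls.

## Working session

There is one attempt and no reset: what is moved stays moved. The work goes in short steps, Python scripts to look and compute and a shell command to move; the robot and the scene stay as the last step left them, time stands still between calls to the robot, and variables do not carry over. Pictures are saved under pics/ and viewed, about 8 in all and at most 12, crops included, and the job is handed in when it is done.

```bash
mkdir -p pics; cat > h.py <<'E'
import numpy as np, cv2
from rig import env, viewer, ticket
def cam(n):
    s=env.observe(); im,d=viewer.get_image(n); p=viewer.camera_params(n)
    K=np.array([[p['fx'],0,p['cx']],[0,p['fy'],p['cy']],[0,0,1]]);D=np.array(p['D'],float)
    if n=='wrist':
        T=np.eye(4);T[:3,:3]=s['tool_rot'];T[:3,3]=s['position'];M=T@np.array(p['T_tool_cam'])
    else:
        R=cv2.Rodrigues(np.array(p['rvec'],float))[0];M=np.eye(4);M[:3,:3]=R.T;M[:3,3]=-R.T@np.array(p['tvec'],float).ravel()
    return im,d,K,D,M
def rays(uv,K,D): 
    x=cv2.undistortPoints(np.array(uv,float).reshape(-1,1,2),K,D)[:,0]
    return np.c_[x,np.ones(len(x))]
def plane(uv,c,z):
    r=rays(uv,c[2],c[3])@c[4][:3,:3].T;o=c[4][:3,3]
    return o+r*((z-o[2])/r[:,2])[:,None]
def cloud(c):
    v,u=np.nonzero(c[1]>0);r=rays(np.c_[u,v],c[2],c[3])*c[1][v,u][:,None]
    return r@c[4][:3,:3].T+c[4][:3,3],c[0][v,u],np.c_[u,v]
def save(n,im): cv2.imwrite(f'pics/{n}.png',cv2.cvtColor(im,cv2.COLOR_RGB2BGR))
E
python3 - <<'E'
from h import *
for n in('scene','side'):
    c=cam(n);save(n+'0',c[0]);print(n,c[4].round(3).tolist())
    P,C,U=cloud(c);H=cv2.cvtColor(C[None],cv2.COLOR_RGB2HSV)[0].astype(int)
    for nm,lo,hi in(('or',5,20),('bl',95,125)):
        m=(H[:,0]>=lo)&(H[:,0]<=hi)&(H[:,1]>120)&(H[:,2]>80)&(P[:,2]>.08)&(P[:,2]<.12)
        print(nm,m.sum(),P[m].mean(0).round(4) if m.any() else '',U[m].mean(0) if m.any() else '')
print(env.observe())
E
```

```text
scene [[0.407, 0.709, -0.576, 1.224], [0.913, -0.31, 0.265, -0.354], [0.009, -0.634, -0.773, 1.056], [0.0, 0.0, 0.0, 1.0]]
or 130 [ 0.4871 -0.0449  0.0976] [273.44615385 206.7       ]
bl 413 [ 0.5157 -0.358   0.1013] [145.96125908 256.93946731]
side [[0.903, -0.319, 0.289, 0.067], [-0.43, -0.694, 0.577, -0.878], [0.017, -0.645, -0.764, 1.216], [0.0, 0.0, 0.0, 1.0]]
or 100 [ 0.484  -0.0448  0.0985] [284.21 197.99]
bl 399 [ 0.515  -0.296   0.1019] [348.30576441 289.77192982]
{'time_s': 0.1, 'q': array([-7.74226475e+01,  2.18371634e+01,  7.43788005e+01, -5.37498202e-04,
        8.38600611e+01, -1.23357975e+01]), 'qvel': array([ 0.04641264, -0.09954188, -0.20631076, -0.11071614, -0.01582336,
        0.02637253]), 'joint_efforts': array([ 3.31892828e-03, -4.49221909e+01, -2.31656474e+01, -1.81626292e-04,
        3.73336690e-03,  2.63348954e-05]), 'position': array([ 0.23160886, -0.49850721,  0.19348273]), 'tool_rot': array([[ 9.06946974e-01,  4.21244701e-01, -2.98042797e-04],
       [ 4.21244717e-01, -9.06946094e-01,  1.29301345e-03],
       [ 2.74366313e-04, -1.29824359e-03, -9.99999120e-01]]), 'ft_force': array([ 0.11265477,  0.56460403, -0.39270426]), 'wrist_torque': array([ 0.03321497, -0.01055819, -0.0071976 ]), 'grip_width': 0.08501169178398739}
```

View pics/scene0.png

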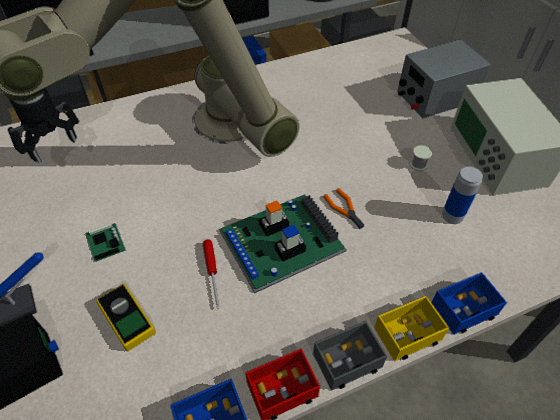

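View pics/side0.png

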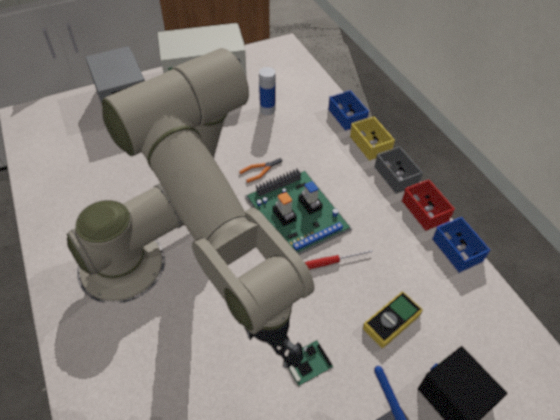

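```bash
python3 - <<'E'
from h import *
for n in('scene','side'):
    c=cam(n);P,C,U=cloud(c);H=cv2.cvtColor(C[None],cv2.COLOR_RGB2HSV)[0].astype(int)
    near=(abs(P[:,0]-.5)<.2)&(abs(P[:,1]+.05)<.2)
    b=near&(P[:,2]>.009)&(P[:,2]<.06)&(H[:,0]>50)&(H[:,0]<100)&(H[:,1]>60)
    r=cv2.minAreaRect(P[b][:,:2].astype(np.float32)*1000);print(n,'board',r,b.sum())
    m=near&(P[:,2]>.092)&(P[:,2]<.106)
    o=m&(H[:,0]<22)&(H[:,1]>110);l=m&(H[:,0]>95)&(H[:,0]<130)&(H[:,1]>110)
    for q in(o,l):
        k=P[q]; t=k[k[:,2]>np.percentile(k[:,2],30)]
        print(q.sum(),'top z',np.median(t[:,2]).round(4),cv2.minAreaRect(k[:,:2].astype(np.float32)*1000),(k.min(0)+k.max(0))/2)
E
```

```text
scene board ((529.3400268554688, -40.37339782714844), (213.37098693847656, 262.6516418457031), 4.122133731842041) 4024
127 top z 0.0987 ((485.5980224609375, -45.576438903808594), (29.330276489257812, 35.691932678222656), 5.244850158691406) [ 0.48556364 -0.04499287  0.09803047]
142 top z 0.0987 ((574.4668579101562, -38.41374206542969), (31.894681930541992, 34.75489807128906), 5.46979284286499) [ 0.57478856 -0.03829384  0.09772011]
side board ((529.1064453125, -43.47740173339844), (208.712646484375, 256.99774169921875), 4.698343753814697) 2288
103 top z 0.0996 ((484.6766662597656, -42.12211227416992), (29.621294021606445, 40.13898849487305), 4.818704605102539) [ 0.4849066  -0.04236417  0.09879692]
91 top z 0.0993 ((575.0848388671875, -36.95927810668945), (29.513368606567383, 38.02678680419922), 10.610830307006836) [ 0.57383884 -0.03669213  0.09919569]
```

```bash
python3 -m pendant '[[[21,38,3],0.101,1],[[21,38,3],0.101,1],[[21,38,3],0.101,1],[[21,38,3],0.101,1],[[21,38,3],0.101,1],[[21,38,3],0.101,1],[[21,38,3],0.101,1],[[21,38,3],0.101,1],[[21,38,3],0.101,1],[[21,38,3],0.101,1],[[21,38,3],0.101,1],[[21,38,3],0.101,1]]' 60; python3 -m pendant '[[[0,0,0],0,1],[[0,0,0],0,1]]'
cat > w.py <<'E'
from h import *
import sys
c=cam('wrist');save(sys.argv[1],c[0]);s=env.observe()
P,C,U=cloud(c);H=cv2.cvtColor(C[None],cv2.COLOR_RGB2HSV)[0].astype(int)
print('tcp',s['position'].round(4),'yaw',np.degrees(np.arctan2(s['tool_rot'][1,1],s['tool_rot'][0,1])).round(2))
for nm,z in(('or',H[:,0]<22),('bl',(H[:,0]>95)&(H[:,0]<130))):
    q=z&(H[:,1]>110)&(H[:,2]>60)&(P[:,2]>.08)&(P[:,2]<.14)&(abs(P[:,0]-.53)<.09)&(abs(P[:,1]+.04)<.05)
    if q.sum()<50: print(nm,'few');continue
    k=P[q];top=k[k[:,2]>np.percentile(k[:,2],60)-.003]
    print(nm,q.sum(),'topz',np.median(top[:,2]).round(4),cv2.minAreaRect(top[:,:2].astype(np.float32)*1000),U[q].mean(0).round(0))
E
python3 w.py wr1
```

```text
time_s: 1.7
position: [0.4878, -0.0288, 0.229]
tool_rot: [[-0.11, 0.994, -0.003], [0.994, 0.11, 0.001], [0.001, -0.003, -1.0]]
ft_force: [0.3, -0.3, 0.1]
grip_width: 0.0856
time_s: 1.95
position: [0.4882, -0.0268, 0.2287]
tool_rot: [[-0.114, 0.993, -0.004], [0.993, 0.114, 0.001], [0.001, -0.004, -1.0]]
ft_force: [-0.5, 0.4, 0.6]
grip_width: 0.0856
tcp [ 0.4882 -0.0269  0.2287] yaw 6.54
or 781 topz 0.0969 ((483.8226318359375, -43.048988342285156), (28.357404708862305, 34.47923278808594), 4.447625637054443) [279. 210.]
bl 794 topz 0.097 ((573.39697265625, -36.76237487792969), (28.31378936767578, 33.55013656616211), 4.380031108856201) [359. 213.]
```

View pics/wr1.png

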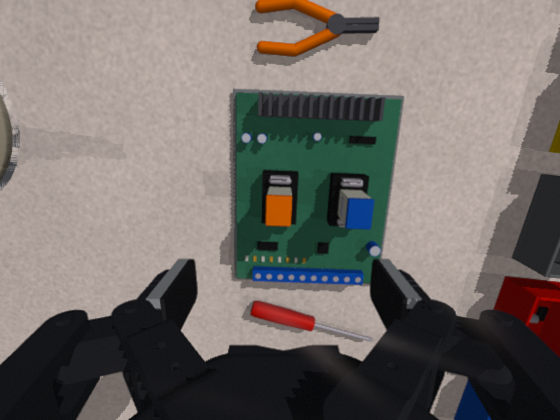

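```bash
python3 -m pendant '[[[-4,-16.5,0],-0.037,1],[[0,0,-30],0,1],[[0,0,-30],0,1],[[0,0,-30],0,1],[[0,0,0],0,1]]'; python3 w.py wr2
```

```text
time_s: 2.62
position: [0.4819, -0.0519, 0.1372]
tool_rot: [[-0.059, 0.998, -0.002], [0.998, 0.059, -0.001], [-0.001, -0.002, -1.0]]
ft_force: [1.1, 0.8, -0.3]
grip_width: 0.0853
tcp [ 0.4829 -0.0521  0.1385] yaw 3.42
or 1574 topz 0.097 ((483.6579895019531, -43.508522033691406), (28.296886444091797, 34.727874755859375), 4.4380106925964355) [287. 211.]
bl 1607 topz 0.097 ((572.9559326171875, -36.662986755371094), (28.24825668334961, 33.932674407958984), 4.933640003204346) [401. 209.]
```

```bash
python3 -m pendant '[[[1,8.5,0],0.018,1],[[0,0,0],0,1],[[0,0,-20],0,1],[[0,0,-20],0,1],[[0,0,-15],0,1],[[0,0,-8],0,1],[[0,0,-3],0,1],[[0,0,0],0,1],[[0,0,0],0,1]]'; python3 w.py wr3
```

```text
time_s: 3.8
position: [0.4879, -0.0446, 0.0781]
tool_rot: [[-0.079, 0.997, 0.015], [0.997, 0.079, -0.007], [-0.008, 0.014, -1.0]]
ft_force: [-0.2, -0.4, 0.4]
grip_width: 0.0854
tcp [ 0.4879 -0.0446  0.0781] yaw 4.51
or 2652 topz 0.097 ((483.68096923828125, -43.20753479003906), (28.323619842529297, 35.07855224609375), 4.177454948425293) [278. 248.]
bl 2701 topz 0.097 ((563.3424072265625, -37.13462829589844), (48.25320816040039, 34.8884162902832), 4.9222307205200195) [426. 247.]
```

```bash
python3 -m pendant '[[[-3.5,1,0],0,1],[[0,0,-6],0,1],[[0,0,-6],0,1],[[0,0,0],0,1],[[0,0,0],0,1]]'; python3 w.py wr4
```

```text
time_s: 4.47
position: [0.4841, -0.0436, 0.0653]
tool_rot: [[-0.079, 0.997, 0.015], [0.997, 0.079, -0.007], [-0.008, 0.014, -1.0]]
ft_force: [-0.1, 0.1, -0.0]
grip_width: 0.0853
tcp [ 0.4841 -0.0436  0.0653] yaw 4.51
or 3051 topz 0.097 ((483.6946105957031, -43.22117233276367), (28.603858947753906, 35.093650817871094), 4.3221869468688965) [284. 259.]
bl 3129 topz 0.097 ((562.7802734375, -37.090789794921875), (49.89052963256836, 34.69981384277344), 3.9757943153381348) [443. 258.]
```

View pics/wr4.png

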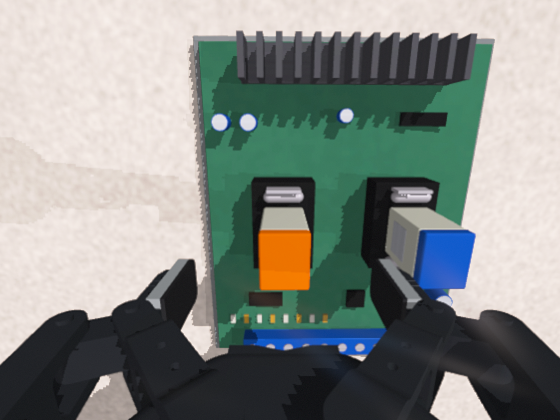

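```bash
python3 -m pendant '[[[0,0,-6],0,1],[[0,0,0],0,1],[[0,0,0],0,0],[[0,0,0],0,-1],[[0,0,0],0,-1],[[0,0,0],0,-1],[[0,0,0],0,-1],[[0,0,0],0,-1],[[0,0,0],0,-1]]' 60; python3 w.py wr5; cat > t.py <<'E'
from h import *
import sys
# tilt: fit cap top plane and +y housing face from wrist depth
c=cam('wrist');s=env.observe()
P,C,U=cloud(c);H=cv2.cvtColor(C[None],cv2.COLOR_RGB2HSV)[0].astype(int)
q=(H[:,0]<22)&(H[:,1]>110)&(H[:,2]>50)&(P[:,2]>.08)&(abs(P[:,0]-s['position'][0])<.02)&(abs(P[:,1]-s['position'][1])<.04)
k=P[q];by=np.array([-.075,.997,0])
def fit(k):
    for i in range(4):
        m=k.mean(0);n=np.linalg.svd(k-m,full_matrices=False)[2][2];n*=np.sign(n[2]) or 1
        e=abs((k-m)@n);k=k[e<=max(.0006,np.percentile(e,90))]
    return m,n,len(k)
m,n,N=fit(k)
print('t',s['time_s'],'tcp',(s['position']*1000).round(1),'F',np.round(s['ft_force'],1),'w',round(s['grip_width'],4),'rotz',s['tool_rot'][:,2].round(3),
 '\ncap ctr mm',(m*1000).round(1),'N',N,'lean to sink rad',round(float(np.arctan2(n@by,n[2])),3),'lean x',round(float(np.arctan2(n[0],n[2])),3))
# tilt axis
tp=k[(k-m)@n>-.002]
ax=np.array([0,n[2],-n[1]]);ax/=np.linalg.norm(ax)
r=cv2.minAreaRect(tp[:,:2].astype(np.float32)*1000);ctr=np.r_[np.array(r[0])/1000,m[2]+0]
ctr[2]=m[2]-((ctr[:2]-m[:2])@n[:2])/n[2]
o=np.array([.4838,-.0433,.097]);d=(ctr-o)*1000
foot=(ctr-.075*n-np.array([.4838,-.0433,.022]))*1000
print('topcentre shift',d.round(1),'foot shift along sink,up',round(float(foot@by),1),foot[2].round(1))
if len(sys.argv)>1: save(sys.argv[1],c[0])
E
python3 t.py
```

```text
time_s: 5.65
position: [0.4844, -0.0436, 0.0595]
tool_rot: [[-0.079, 0.997, 0.016], [0.997, 0.079, -0.007], [-0.009, 0.015, -1.0]]
ft_force: [-0.5, 0.1, 1.5]
grip_width: 0.0236
tcp [ 0.4844 -0.0436  0.0596] yaw 4.52
or 2966 topz 0.097 ((483.4240417480469, -43.03910827636719), (28.134782791137695, 34.72068786621094), 4.132164478302002) [283. 263.]
bl 3343 topz 0.097 ((572.736083984375, -36.63538360595703), (29.139591217041016, 35.195106506347656), 3.8690690994262695) [448. 263.]
t 5.75 tcp [484.4 -43.7  59.6] F [0.4 0.3 2.6] w 0.0237 rotz [ 0.016 -0.007 -1.   ] 
cap ctr mm [483.3 -42.3  97.1] N 1946 lean to sink rad 0.002 lean x 0.004
topcentre shift [-0.3  0.2  0.1] foot shift along sink,up 0.1 0.1
```

```bash
python3 -m pendant '[[[-0.1,1.3,0.5],0,-1],[[-0.1,1.3,0.5],0,-1],[[-0.1,1.3,0.5],0,-1],[[-0.1,1.3,0.5],0,-1]]'; python3 t.py
```

```text
time_s: 6.25
position: [0.4839, -0.0393, 0.0607]
tool_rot: [[-0.079, 0.997, 0.015], [0.997, 0.079, -0.009], [-0.01, 0.014, -1.0]]
ft_force: [0.7, -5.3, -6.1]
grip_width: 0.0234
t 6.3 tcp [483.9 -39.   60.8] F [ 0.6 -4.1 -5. ] w 0.0233 rotz [ 0.015 -0.009 -1.   ] 
cap ctr mm [482.8 -38.1  98. ] N 1933 lean to sink rad 0.066 lean x -0.008
topcentre shift [-0.9  4.3  1. ] foot shift along sink,up -0.6 1.2
```

```bash
python3 -m pendant '[[[-0.1,1.3,0.7],0,-1],[[-0.1,1.3,0.7],0,-1],[[-0.1,1.3,0.7],0,-1],[[-0.1,1.3,0.7],0,-1]]'; python3 t.py
```

```text
time_s: 6.8
position: [0.4832, -0.0326, 0.0636]
tool_rot: [[-0.078, 0.997, 0.014], [0.997, 0.079, -0.007], [-0.008, 0.013, -1.0]]
ft_force: [1.1, -2.3, 15.0]
grip_width: 0.0165
t 6.85 tcp [483.7 -32.8  64.3] F [-3.4 -1.7 15.4] w 0.0086 rotz [ 0.016 -0.008 -1.   ] 
cap ctr mm [485.2 -30.3  99.9] N 1506 lean to sink rad 0.189 lean x 0.081
topcentre shift [ 5.6 10.6  3. ] foot shift along sink,up -3.9 4.7
```

```bash
python3 - <<'E'
from h import *
c=cam('wrist');s=cam('scene');a=c[0][140:420,130:430];b=cv2.resize(s[0][180:300,210:350],None,fx=2.8,fy=2.8)
a=cv2.resize(a,(360,336));save('g1',np.hstack([a,b]))
E
```

```text
(no output)
```

View pics/g1.png

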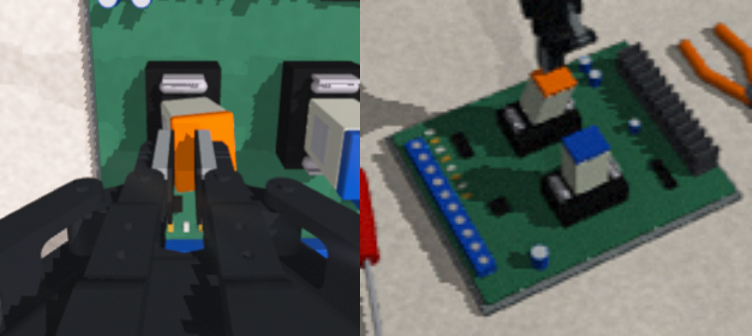

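```bash
python3 t.py; python3 - <<'E'
from h import *
s=env.observe();c=cam('wrist');P,C,U=cloud(c)
# crop px (x,y) -> image: u=130+x/1.2, v=140+y/1.2
for x,y in((163,135),(163,160),(203,135),(203,160),(203,185),(185,160),(185,130),(220,125),(225,170),(190,105),(185,83)):
    u,v=int(130+x/1.2),int(140+y/1.2);i=np.nonzero((U==[u,v]).all(1))[0]
    print((x,y),(P[i]*1000).round(1),C[i])
print(s['grip_width'],s['tool_rot'].round(3).tolist())
E
```

```text
t 7.0 tcp [484.3 -33.4  65.4] F [-1.4 -1.9 14.3] w -0.0 rotz [ 0.018 -0.009 -1.   ] 
cap ctr mm [492.1 -22.7 102.2] N 862 lean to sink rad 1.431 lean x 1.277
topcentre shift [ 8.2 21.2  1.4] foot shift along sink,up -45.0 67.2
(163, 135) [[471.9 -54.9  37.3]] [[16 15 17]]
(163, 160) [[473.8 -25.  125.9]] [[18 19 21]]
(203, 135) [[491.  -25.7  99. ]] [[253 139   0]]
(203, 160) [[488.1 -19.9 133.5]] [[117 120 122]]
(203, 185) [[486.8 -19.  150.9]] [[35 36 40]]
(185, 160) [[481.9 -21.  132.3]] [[56 39 27]]
(185, 130) [[482.4 -20.6 106.7]] [[169  82   0]]
(220, 125) [[498.2 -21.   97.8]] [[252 140   0]]
(225, 170) [[502.4 -41.6 100.2]] [[255 138   0]]
(190, 105) [[485.7 -22.1  69.7]] [[161 160 149]]
(185, 83) [[483.2 -16.8  47.6]] [[130 124 131]]
-4.342043338100471e-05 [[-0.079, 0.997, 0.018], [0.997, 0.079, -0.009], [-0.011, 0.017, -1.0]]
```

```bash
python3 - <<'E'
from h import *
c=cam('wrist');s=cam('scene');d=cam('side')
a=cv2.resize(c[0][120:400,170:430],(420,452));b=cv2.resize(s[0][185:265,240:320],(226,226),interpolation=2);e=cv2.resize(d[0][160:240,245:325],(226,226),interpolation=2)
save('g2',np.hstack([a,np.vstack([b,e])]));print(env.observe()['grip_width'],env.observe()['ft_force'])
E
```

```text
0.0005633872956202083 [-2.06870661 -1.89788186 15.39224763]
```

View pics/g2.png

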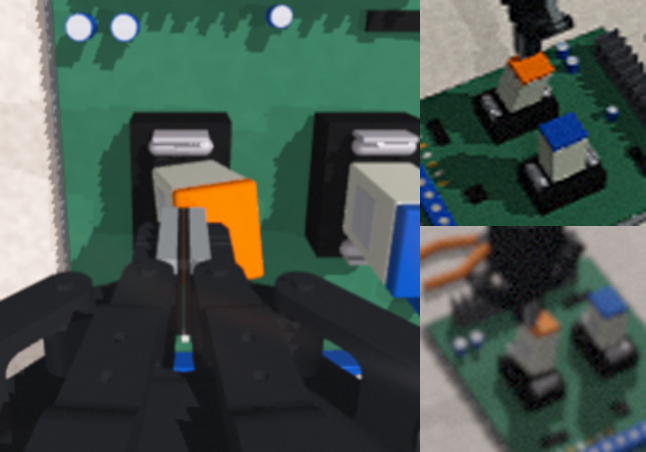

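```bash
python3 - <<'E'
from h import *
c=cam('wrist');s=env.observe();P,C,U=cloud(c)
def pr(X):
    X=(np.linalg.inv(c[4])@np.r_[X,1])[:3];return cv2.projectPoints(X[None],np.zeros(3),np.zeros(3),c[2],c[3])[0].ravel().round(0),X[2].round(3)
R=s['tool_rot'];p=s['position']
print(p,s['grip_width'],s['ft_force'])
for dz in(0,-.019,-.035,-.05,-.07):print(dz,pr(p+R[:,2]*dz), pr(p+R[:,2]*dz+R[:,0]*.011),pr(p+R[:,2]*dz-R[:,0]*.011))
for v in range(215,300,5): 
    print(v,[ (P[i]*1000).round(0).tolist()+C[i].tolist() for u in(272,292,305) for i in np.nonzero((U==[u,v]).all(1))[0]])
E
```

```text
[ 0.4843648  -0.03345856  0.06537527] 0.00027531514671156856 [-2.22310471 -2.06928523 14.4095596 ]
0 (array([284., 241.]), np.float64(0.192)) (array([284., 225.]), np.float64(0.189)) (array([284., 256.]), np.float64(0.195))
-0.019 (array([284., 253.]), np.float64(0.173)) (array([284., 235.]), np.float64(0.17)) (array([284., 270.]), np.float64(0.176))
-0.035 (array([284., 265.]), np.float64(0.158)) (array([284., 246.]), np.float64(0.155)) (array([284., 283.]), np.float64(0.161))
-0.05 (array([285., 278.]), np.float64(0.143)) (array([285., 258.]), np.float64(0.14)) (array([284., 298.]), np.float64(0.146))
-0.07 (array([285., 302.]), np.float64(0.124)) (array([285., 278.]), np.float64(0.121)) (array([285., 324.]), np.float64(0.127))
215 [[475.0, -22.0, 46.0, 112, 109, 114], [489.0, -21.0, 46.0, 124, 118, 126], [499.0, -23.0, 37.0, 32, 31, 32]]
220 [[475.0, -26.0, 45.0, 29, 28, 32], [490.0, -25.0, 46.0, 122, 121, 113], [500.0, -27.0, 37.0, 60, 59, 57]]
225 [[476.0, -26.0, 58.0, 158, 158, 147], [488.0, -22.0, 65.0, 160, 161, 148], [496.0, -20.0, 69.0, 161, 161, 149]]
230 [[476.0, -23.0, 7
[... 873 characters left out ...]
0, 117.0, 37, 39, 43]]
270 [[477.0, -21.0, 131.0, 135, 139, 141], [485.0, -21.0, 130.0, 136, 141, 143], [492.0, -24.0, 122.0, 46, 48, 53]]
275 [[477.0, -21.0, 135.0, 136, 140, 142], [485.0, -21.0, 134.0, 136, 140, 142], [491.0, -24.0, 128.0, 34, 36, 41]]
280 [[477.0, -22.0, 137.0, 150, 154, 157], [485.0, -20.0, 140.0, 143, 145, 148], [490.0, -18.0, 142.0, 35, 37, 41]]
285 [[477.0, -20.0, 145.0, 34, 35, 40], [485.0, -19.0, 145.0, 33, 36, 39], [489.0, -18.0, 147.0, 35, 37, 42]]
290 [[477.0, -20.0, 148.0, 40, 40, 44], [484.0, -19.0, 149.0, 34, 36, 41], [489.0, -18.0, 149.0, 44, 45, 51]]
295 [[477.0, -20.0, 151.0, 40, 39, 41], [484.0, -18.0, 154.0, 35, 36, 39], [489.0, -19.0, 151.0, 36, 37, 42]]
```

```bash
python3 - <<'E'
from h import *
for n in('scene','side','wrist'):
    c=cam(n);P,C,U=cloud(c);H=cv2.cvtColor(C[None],cv2.COLOR_RGB2HSV)[0].astype(int)
    near=(abs(P[:,0]-.485)<.035)&(abs(P[:,1]+.035)<.04)
    o=near&(H[:,0]<22)&(H[:,1]>120)&(H[:,2]>60)&(P[:,2]>.085)&(P[:,2]<.107)
    k=P[o]*1000;top=k[k[:,2]>np.median(k[:,2])-4]
    A=np.c_[top[:,:2]-top[:,:2].mean(0),np.ones(len(top))];s=np.linalg.lstsq(A,top[:,2],rcond=None)[0]
    print(n,'cap',o.sum(),k.min(0).round(0),k.max(0).round(0),'slope',s.round(3),cv2.minAreaRect(top[:,:2].astype(np.float32)))
    f=near&(H[:,1]<60)&(P[:,2]>.05)&(P[:,2]<.16)
    for z in range(50,160,10):
        q=P[f&(P[:,2]*1000>=z)&(P[:,2]*1000<z+10)]*1000
        if len(q)>3:print(z,len(q),'x',q[:,0].min().round(0),q[:,0].max().round(0),'y',q[:,1].min().round(0),q[:,1].max().round(0),C[f&(P[:,2]*1000>=z)&(P[:,2]*1000<z+10)].mean().round(0))
E
```

```text
scene cap 115 [485. -53.  89.] [512. -18. 107.] slope [ -0.147  -0.127 100.841] ((496.4151611328125, -35.486602783203125), (27.409666061401367, 35.101165771484375), 10.86007022857666)
50 44 x 476.0 505.0 y -75.0 -15.0 81.0
60 38 x 481.0 507.0 y -61.0 -24.0 95.0
70 35 x 482.0 510.0 y -60.0 -22.0 92.0
80 32 x 484.0 511.0 y -57.0 -21.0 92.0
90 12 x 484.0 512.0 y -56.0 -40.0 84.0
110 13 x 480.0 499.0 y -44.0 -24.0 51.0
120 15 x 484.0 500.0 y -44.0 -25.0 38.0
130 9 x 477.0 493.0 y -44.0 -38.0 49.0
140 7 x 475.0 495.0 y -46.0 -43.0 59.0
150 22 x 451.0 513.0 y -47.0 -30.0 39.0
side cap 42 [487. -52.  96.] [513. -21. 106.] slope [ -0.117  -0.104 102.069] ((498.2269592285156, -42.028419494628906), (26.947677612304688, 19.70188331604004), 17.496187210083008)
50 64 x 471.0 506.0 y -74.0 -12.0 86.0
60 39 x 474.0 506.0 y -61.0 -24.0 103.0
70 40 x 474.0 507.0 y -59.0 -23.0 103.0
80 48 x 476.0 511.0 y -56.0 -22.0 102.0
90 17 x 477.0 506.0 y -56.0 -25.0 99.0
100 5 x 474.0 481.0 y -43.0 -35.0 77.0
110 11 x 473.0 489.0 y -45.0 -32.0 60.0
120 19 x 469.0 497.0 y -45.0 -25.0 45.0
130 18 x 471.0 496.0 y -43.0 -34.0 50.0
140 20 x 458.0 506.0 y -46.0 -35.0 33.0
150 39 x 452.0 519.0 y -47.0 -17.0 24.0
wrist cap 1617 [478. -48.  89.] [512. -15. 107.] slope [-0.159 -0.185 97.879] ((495.164794921875, -33.15522384643555), (28.655359268188477, 34.71736145019531), 10.390115737915039)
50 223 x 470.0 500.0 y -51.0 -12.0 156.0
60 181 x 473.0 500.0 y -47.0 -20.0 145.0
70 192 x 475.0 502.0 y -37.0 -18.0 147.0
80 194 x 476.0 504.0 y -32.0 -17.0 150.0
90 12 x 478.0 482.0 y -27.0 -20.0 140.0
100 72 x 470.0 488.0 y -26.0 -20.0 105.0
110 411 x 469.0 495.0 y -26.0 -20.0 81.0
120 547 x 468.0 495.0 y -26.0 -20.0 78.0
130 731 x 469.0 495.0 y -43.0 -19.0 82.0
140 1325 x 450.0 511.0 y -41.0 -16.0 38.0
150 4735 x 450.0 520.0 y -43.0 -15.0 35.0
```

```bash
python3 -m pendant '[[[0,0,3],0,-1],[[0,0,15],0,-1],[[0,0,25],0,-1],[[0,0,5],0,-1],[[0,0,0],0,-1]]'; cat > r.py <<'E'
from h import *
import sys
for n in sys.argv[1:]:
    c=cam(n);P,C,U=cloud(c);H=cv2.cvtColor(C[None],cv2.COLOR_RGB2HSV)[0].astype(int)
    near=(abs(P[:,0]-.49)<.035)&(abs(P[:,1]+.037)<.04)
    o=near&(H[:,0]<22)&(H[:,1]>120)&(H[:,2]>60)&(P[:,2]>.085)&(P[:,2]<.125)
    k=P[o]*1000;top=k[k[:,2]>np.median(k[:,2])-4]
    for i in range(4):
        A=np.c_[top[:,:2],np.ones(len(top))];s=np.linalg.lstsq(A,top[:,2],rcond=None)[0];e=abs(A@s-top[:,2]);top=top[e<max(.7,np.percentile(e,85))]
    nn=np.array([-s[0],-s[1],1]);nn/=np.linalg.norm(nn)
    r=cv2.minAreaRect(top[:,:2].astype(np.float32));ct=np.r_[r[0],np.array([*r[0],1])@s]
    by=np.array([-.075,.997,0]);bx=np.array([.997,.075,0])
    f=ct-75*nn-np.array([483.8,-43.3,22])
    print(n,o.sum(),'lean sink',(nn@by).round(3),'lean bx',(nn@bx).round(3),'size',np.round(r[1],0),'yaw',round(r[2],1),'topctr',ct.round(1),'foot shift bx,by,z',(f@bx).round(1),(f@by).round(1),f[2].round(1))
s=env.observe();print('tcp',(s['position']*1000).round(1),s['tool_rot'][:,2].round(3),'w',round(s['grip_width'],4),'F',s['ft_force'].round(1),'t',s['time_s'])
E
python3 r.py wrist scene; python3 - <<'E'
from h import *
c=cam('wrist');s=env.observe();P,C,U=cloud(c)
L=(P-s['position'])@s['tool_rot']*1000
for v in range(225,300,5):
    print(v,[L[i].round(0).tolist()+[int(C[i].mean())] for u in(276,284,292) for i in np.nonzero((U==[u,v]).all(1))[0]])
a=cv2.resize(c[0][130:400,160:430],(500,500));save('g3',a)
E
```

```text
time_s: 8.02
position: [0.4844, -0.0324, 0.1163]
tool_rot: [[-0.079, 0.997, 0.02], [0.997, 0.079, -0.008], [-0.01, 0.02, -1.0]]
ft_force: [-0.3, 0.4, -0.1]
grip_width: -0.0002
wrist 1709 lean sink 0.2 lean bx -0.003 size [28. 33.] yaw 7.3 topctr [482.9 -31.7  99.9] foot shift bx,by,z 0.2 -3.4 4.4
scene 124 lean sink 0.197 lean bx 0.032 size [29. 34.] yaw 6.1 topctr [485.9 -33.5 100.9] foot shift bx,by,z 0.5 -5.2 5.4
tcp [484.2 -32.4 115.9] [ 0.019 -0.008 -1.   ] w -0.0002 F [-1.2 -0.3  0.4] t 8.125
225 [[5.0, -6.0, 17.0, 122], [5.0, -0.0, 17.0, 122], [5.0, 6.0, 17.0, 122]]
230 [[2.0, -6.0, 15.0, 122], [2.0, -0.0, 15.0, 122], [2.0, 6.0, 16.0, 122]]
235 [[-1.0, -6.0, 14.0, 121], [-1.0, -0.0, 15.0, 121], [-2.0, 6.0, 16.0, 122]]
240 [[-6.0, -6.0, 16.0, 121], [-5.0, -0.0, 15.0, 121], [-5.0, 6.0, 14.0, 122]]
245 [[-9.0, -6.0, 14.0, 121], [-9.0, -0.0, 15.0, 121], [-9.0, 6.0, 15.0, 121]]
250 [[13.0, -4.0, -44.0, 122], [13.0, -0.0, -45.0, 25], [13.0, 4.0, -44.0, 122]]
255 [[13.0, -4.0, -51.0, 122], [13.0, -0.0, -51.0, 27], [12.0, 4.0, -49.0, 123]]
260 [[12.0, -4.0, -55.0, 122], [13.0, -0.0, -57.0, 26], [13.0, 3.0, -56.0, 121]]
265 [[13.0, -4.0, -61.0, 122], [13.0, -0.0, -61.0, 26], [12.0, 3.0, -61.0, 123]]
270 [[12.0, -4.0, -66.0, 122], [13.0, -0.0, -66.0, 27], [12.0, 3.0, -64.0, 122]]
275 [[12.0, -4.0, -70.0, 123], [12.0, -0.0, -70.0, 27], [13.0, 3.0, -70.0, 123]]
280 [[13.0, -4.0, -74.0, 138], [12.0, -0.0, -73.0, 32], [12.0, 3.0, -74.0, 138]]
285 [[13.0, -3.0, -79.0, 52], [10.0, -0.0, -73.0, 38], [14.0, 3.0, -80.0, 28]]
290 [[13.0, -3.0, -83.0, 31], [8.0, -0.0, -73.0, 26], [13.0, 3.0, -83.0, 33]]
295 [[14.0, -3.0, -87.0, 34], [6.0, -0.0, -74.0, 25], [13.0, 2.0, -86.0, 31]]
```

View pics/g3.png

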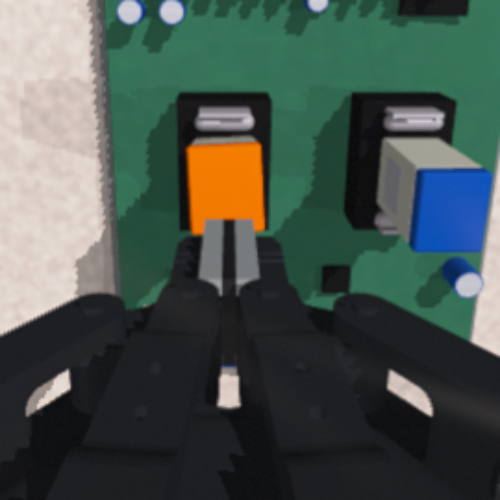

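```bash
python3 -m pendant '[[[0,0,0],0,1],[[0,0,0],0,1],[[0,0,0],0,1],[[0,0,0],0,1],[[0,0,0],0,1],[[0,0,0],0,1]]'; python3 r.py wrist; python3 - <<'E'
from h import *
s=env.observe()
for n in('scene','side','wrist'):
    c=cam(n);P,C,U=cloud(c);L=(P-s['position'])@s['tool_rot']*1000
    q=(abs(abs(L[:,1])-45)<25)&(abs(L[:,0])<25)&(P[:,2]>.106)&(L[:,2]<20)
    for sg in(-1,1):
        w=L[q&(np.sign(L[:,1])==sg)]
        if len(w): w=w[w[:,2].argsort()[::-1]];print(n,sg,len(w),w[:8].round(0).tolist())
E
```

```text
time_s: 8.93
position: [0.4837, -0.0323, 0.1145]
tool_rot: [[-0.079, 0.997, 0.016], [0.997, 0.079, -0.007], [-0.009, 0.016, -1.0]]
ft_force: [-0.2, -0.6, 0.5]
grip_width: 0.0858
wrist 1931 lean sink 0.198 lean bx -0.0 size [28. 33.] yaw 7.0 topctr [482.8 -31.7  99.8] foot shift bx,by,z -0.1 -3.3 4.3
tcp [483.7 -32.3 114.5] [ 0.017 -0.007 -1.   ] w 0.0852 F [-0.4 -0.3  0.2] t 8.975
scene -1 208 [[-6.0, -44.0, -51.0], [-4.0, -42.0, -52.0], [-1.0, -44.0, -52.0], [1.0, -42.0, -53.0], [7.0, -41.0, -54.0], [8.0, -44.0, -55.0], [-7.0, -43.0, -56.0], [10.0, -42.0, -56.0]]
scene 1 1938 [[-4.0, 47.0, -49.0], [-7.0, 48.0, -51.0], [-10.0, 43.0, -55.0], [-7.0, 48.0, -55.0], [7.0, 52.0, -56.0], [1.0, 53.0, -56.0], [-2.0, 53.0, -57.0], [-11.0, 49.0, -58.0]]
side -1 659 [[-4.0, -47.0, -50.0], [-4.0, -47.0, -54.0], [-8.0, -46.0, -57.0], [-3.0, -47.0, -57.0], [-6.0, -42.0, -58.0], [-3.0, -49.0, -58.0], [-10.0, -44.0, -59.0], [10.0, -52.0, -60.0]]
side 1 412 [[2.0, 46.0, -50.0], [12.0, 45.0, -50.0], [12.0, 45.0, -54.0], [-7.0, 44.0, -56.0], [2.0, 43.0, -56.0], [-9.0, 46.0, -57.0], [-2.0, 56.0, -57.0], [-8.0, 49.0, -58.0]]
wrist -1 18652 [[6.0, -44.0, -49.0], [2.0, -43.0, -49.0], [-3.0, -44.0, -50.0], [7.0, -43.0, -50.0], [3.0, -43.0, -50.0], [-3.0, -43.0, -50.0], [-4.0, -43.0, -50.0], [8.0, -43.0, -50.0]]
wrist 1 18196 [[-4.0, 43.0, -49.0], [3.0, 42.0, -49.0], [7.0, 43.0, -49.0], [-5.0, 42.0, -49.0], [8.0, 42.0, -49.0], [2.0, 42.0, -49.0], [2.0, 42.0, -49.0], [-5.0, 42.0, -49.0]]
```

```bash
python3 -m pendant '[[[-0.5,-2.5,0],0,1],[[0,0,-18],0,1],[[0,0,-18],0,1],[[0,0,-18],0,1],[[0,0,-12],0,1],[[0,0,-8],0,1],[[0,0,-3],0,1],[[0,0,0],0,1],[[0,0,0],0,1]]'; python3 r.py wrist
```

```text
time_s: 10.25
position: [0.4844, -0.036, 0.0365]
tool_rot: [[-0.079, 0.997, 0.02], [0.997, 0.079, -0.009], [-0.01, 0.02, -1.0]]
ft_force: [-0.9, -0.9, -0.1]
grip_width: 0.0851
wrist 4858 lean sink 0.201 lean bx -0.004 size [28. 34.] yaw 6.9 topctr [482.8 -31.7  99.8] foot shift bx,by,z 0.1 -3.4 4.3
tcp [484.4 -36.   36.5] [ 0.02  -0.009 -1.   ] w 0.0857 F [-0.1 -0.4 -0.3] t 10.3
```

```bash
python3 -m pendant '[[[-0.5,0.5,-7],0,1],[[0,0,-3],0,1],[[0,0,0],0,1],[[0,0,0],0,0.2],[[0,0,0],0,-1],[[0,0,0],0,-1],[[0,0,0],0,-1],[[0,0,0],0,-1],[[0,0,0],0,-1]]' 50; python3 r.py wrist
```

```text
time_s: 11.42
position: [0.484, -0.0355, 0.0263]
tool_rot: [[-0.079, 0.997, 0.021], [0.997, 0.079, -0.009], [-0.011, 0.02, -1.0]]
ft_force: [0.2, 0.2, 0.1]
grip_width: 0.0277
wrist 5738 lean sink 0.2 lean bx -0.02 size [30. 34.] yaw 6.4 topctr [482.1 -31.7  99.9] foot shift bx,by,z 0.7 -3.3 4.4
tcp [484.  -35.4  26.3] [ 0.021 -0.009 -1.   ] w 0.028 F [-0.7  0.3  0.4] t 11.475
```

```bash
python3 -m pendant '[[[0,0,0.7],0,-1],[[0.1,-1.4,1.0],0,-1],[[0.1,-1.4,1.0],0,-1],[[0.1,-1.4,1.0],0,-1]]'; python3 r.py wrist
```

```text
time_s: 11.98
position: [0.4834, -0.0386, 0.0294]
tool_rot: [[-0.078, 0.997, 0.019], [0.997, 0.078, -0.006], [-0.008, 0.018, -1.0]]
ft_force: [-0.6, 3.2, -2.9]
grip_width: 0.0276
wrist 5688 lean sink 0.174 lean bx -0.02 size [30. 34.] yaw 5.7 topctr [481.9 -35.3 102.9] foot shift bx,by,z 0.1 -4.9 7.1
tcp [483.3 -38.8  29.5] [ 0.019 -0.007 -1.   ] w 0.0281 F [-1.   4.3 -3.2] t 12.025
```

```bash
python3 -m pendant '[[[0.1,-1.5,0.4],0,-1],[[0.1,-1.5,0.4],0,-1],[[0.1,-1.5,0.4],0,-1],[[0.1,-1.5,0.4],0,-1]]'; python3 r.py wrist
```

```text
time_s: 12.52
position: [0.4833, -0.0425, 0.031]
tool_rot: [[-0.078, 0.997, 0.018], [0.997, 0.078, -0.002], [-0.003, 0.018, -1.0]]
ft_force: [0.6, 7.5, -1.6]
grip_width: 0.0274
wrist 5633 lean sink 0.117 lean bx -0.02 size [30. 34.] yaw 5.6 topctr [481.8 -39.6 104.5] foot shift bx,by,z -0.2 -4.9 8.0
tcp [483.3 -42.7  31. ] [ 0.018 -0.002 -1.   ] w 0.0281 F [ 0.4  5.6 -0.7] t 12.575
```

```bash
python3 -m pendant '[[[0.1,-1.6,0.5],0,-1],[[0.1,-1.6,0.5],0,-1],[[0.1,-1.6,0.4],0,-1],[[0.1,-1.6,0.4],0,-1],[[0.1,-1.6,0.4],0,-1]]'; python3 r.py wrist
```

```text
time_s: 13.2
position: [0.4831, -0.0468, 0.0331]
tool_rot: [[-0.077, 0.997, 0.017], [0.997, 0.077, 0.006], [0.004, 0.017, -1.0]]
ft_force: [1.1, 7.0, -2.4]
grip_width: 0.0274
wrist 5468 lean sink 0.046 lean bx -0.02 size [28. 35.] yaw 4.6 topctr [481.1 -44.6 106.7] foot shift bx,by,z -1.3 -4.6 9.8
tcp [483.1 -46.9  33.2] [ 0.017  0.006 -1.   ] w 0.0277 F [ 0.7  7.9 -2.2] t 13.25
```

```bash
python3 -m pendant '[[[0.1,-1.7,0.2],0,-1],[[0.1,-1.7,0.2],0,-1],[[0.1,-1.7,0.2],0,-1],[[0.1,-1.7,0.2],0,-1],[[0.1,-1.7,0.2],0,-1],[[0.1,-1.7,0.2],0,-1]]'; python3 r.py wrist
```

```text
time_s: 14.0
position: [0.4831, -0.0518, 0.0349]
tool_rot: [[-0.076, 0.997, 0.016], [0.997, 0.076, 0.016], [0.015, 0.017, -1.0]]
ft_force: [0.8, 7.1, -1.3]
grip_width: 0.0281
wrist 5323 lean sink -0.032 lean bx -0.022 size [28. 35.] yaw 4.8 topctr [481.1 -50.7 108.5] foot shift bx,by,z -1.7 -4.8 11.5
tcp [483.1 -51.9  35. ] [ 0.016  0.016 -1.   ] w 0.0278 F [ 0.5  7.6 -0.8] t 14.05
```

```bash
python3 -m pendant '[[[0.1,-1.7,-0.1],0,-1],[[0.1,-1.7,-0.1],0,-1],[[0.1,-1.7,-0.1],0,-1],[[0.1,-1.7,-0.1],0,-1],[[0.1,-1.7,-0.1],0,-1],[[0.1,-1.7,-0.1],0,-1],[[0,-1.7,-0.1],0,-1],[[0,-1.7,-0.1],0,-1]]'; python3 r.py wrist scene
```

```text
time_s: 15.05
position: [0.4834, -0.0575, 0.0365]
tool_rot: [[-0.075, 0.997, 0.018], [0.997, 0.075, 0.031], [0.029, 0.02, -0.999]]
ft_force: [1.5, 10.0, 0.7]
grip_width: 0.0278
wrist 5145 lean sink -0.131 lean bx -0.023 size [28. 34.] yaw 4.3 topctr [481.3 -57.9 110.1] foot shift bx,by,z -1.8 -4.5 13.8
scene 40 lean sink -0.181 lean bx -0.098 size [25. 24.] yaw 22.7 topctr [482.8 -69.  109.8] foot shift bx,by,z 4.5 -12.0 14.4
tcp [483.4 -57.5  36.5] [ 0.018  0.031 -0.999] w 0.0276 F [ 0.8 10.1  1.8] t 15.15
```

```bash
python3 -m pendant '[[[0,0,-1.0],0,-1],[[0,0,-0.5],0,-1],[[0,0,0],0,-1]]'; python3 r.py wrist; python3 -m pendant '[[[-0.1,2,0],0,-1],[[-0.1,2,0],0,-1],[[-0.1,2,0],0,-1],[[-0.1,2,0],0,-1],[[-0.1,2,0],0,-1]]'; python3 r.py wrist
```

```text
time_s: 15.52
position: [0.4834, -0.056, 0.0364]
tool_rot: [[-0.076, 0.997, 0.019], [0.997, 0.075, 0.033], [0.031, 0.021, -0.999]]
ft_force: [0.3, 3.6, -2.0]
grip_width: 0.0275
wrist 5177 lean sink -0.11 lean bx -0.024 size [28. 34.] yaw 4.5 topctr [481.3 -56.1 110. ] foot shift bx,by,z -1.6 -4.4 13.5
tcp [483.4 -56.   36.3] [ 0.019  0.033 -0.999] w 0.0279 F [ 0.5  4.7 -0.2] t 15.575
time_s: 16.2
position: [0.4837, -0.0472, 0.0365]
tool_rot: [[-0.076, 0.997, 0.021], [0.997, 0.075, 0.03], [0.028, 0.023, -0.999]]
ft_force: [-0.7, 0.2, -1.7]
grip_width: 0.0279
wrist 5269 lean sink -0.091 lean bx -0.026 size [28. 35.] yaw 4.4 topctr [481.4 -47.3 110.1] foot shift bx,by,z -0.7 3.0 13.5
tcp [483.6 -47.   36.5] [ 0.02   0.03  -0.999] w 0.028 F [ 0.1  0.3 -2.8] t 16.25
```

```bash
python3 -m pendant '[[[-0.1,1.7,-0.2],0,-1],[[-0.1,1.7,-0.2],0,-1],[[-0.1,1.7,-0.2],0,-1],[[-0.1,1.7,-0.2],0,-1]]'; python3 r.py wrist
```

```text
time_s: 16.75
position: [0.4841, -0.0427, 0.0366]
tool_rot: [[-0.077, 0.997, 0.023], [0.997, 0.077, 0.024], [0.022, 0.024, -0.999]]
ft_force: [-0.1, -6.8, 0.5]
grip_width: 0.0279
wrist 5332 lean sink -0.042 lean bx -0.022 size [28. 35.] yaw 4.9 topctr [481.6 -42.1 110.2] foot shift bx,by,z -0.4 4.5 13.3
tcp [484.2 -42.5  36.6] [ 0.023  0.024 -0.999] w 0.0279 F [-0.8 -6.   0. ] t 16.8
```

```bash
python3 -m pendant '[[[-0.1,1.7,0],0,-1],[[-0.1,1.7,0],0,-1],[[-0.1,1.7,0],0,-1],[[0.3,-3,0.3],0,-1],[[0,-2,4],0,-1],[[0,0,5],0,-1],[[0,0,5],0,-1],[[0,0,2],0,-1],[[0,0,0],0,-1],[[0,0,0],0,-1]]'; python3 r.py wrist scene
```

```text
time_s: 18.05
position: [0.4844, -0.0449, 0.0546]
tool_rot: [[-0.078, 0.997, 0.024], [0.997, 0.078, 0.019], [0.017, 0.025, -1.0]]
ft_force: [0.1, -0.1, -1.3]
grip_width: 0.0274
wrist 136 lean sink -0.121 lean bx -0.026 size [30.  8.] yaw 4.2 topctr [481.  -30.6 123.8] foot shift bx,by,z 0.1 21.9 27.4
scene 5 lean sink 0.047 lean bx 0.003 size [12.  4.] yaw 14.5 topctr [491.8 -59.2 124.7] foot shift bx,by,z 6.6 -20.0 27.8
tcp [484.4 -45.   54.6] [ 0.023  0.019 -1.   ] w 0.0278 F [-0.4 -0.  -1.6] t 18.15
```

```bash
sed -i 's/<.125)/<.145)/' r.py; python3 r.py wrist; python3 - <<'E'
from h import *
c=cam('wrist');s=cam('scene');d=cam('side')
a=cv2.resize(c[0][120:400,170:430],(420,452));b=cv2.resize(s[0][185:265,240:320],(226,226));e=cv2.resize(d[0][160:240,245:325],(226,226))
save('g5',np.hstack([a,np.vstack([b,e])]))
E
```

```text
wrist 5284 lean sink -0.046 lean bx -0.018 size [28. 35.] yaw 4.9 topctr [481.9 -43.9 128.2] foot shift bx,by,z -0.7 3.0 31.2
tcp [484.4 -45.   54.6] [ 0.024  0.019 -1.   ] w 0.0276 F [ 0.7 -0.1 -1.3] t 18.2
```

View pics/g5.png

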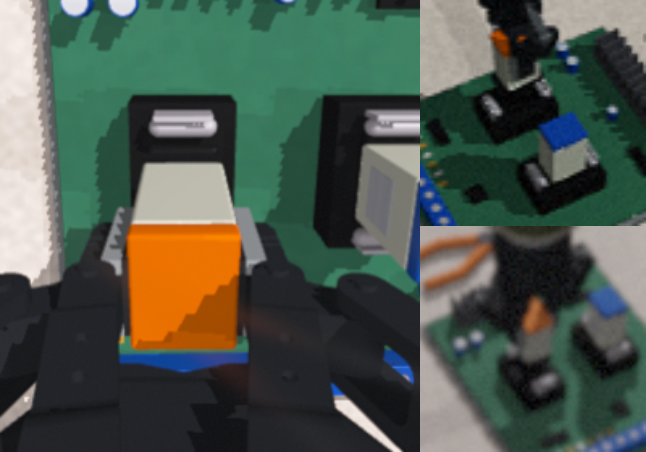

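```bash
python3 -m pendant '[[[0,0,0],0,-1],[[0,0,0],0,-1]]'; python3 w.py wr9 | grep bl; python3 r.py wrist; python3 -c "
from rig import env,ticket
print(abs(env.observe()['qvel']).max()); print(ticket.close_job())"
```

```text
time_s: 18.6
position: [0.4844, -0.045, 0.0545]
tool_rot: [[-0.078, 0.997, 0.023], [0.997, 0.078, 0.019], [0.017, 0.025, -1.0]]
ft_force: [-0.0, -0.1, -0.6]
grip_width: 0.0278
bl 3581 topz 0.097 ((572.8510131835938, -36.520477294921875), (29.590173721313477, 34.831268310546875), 3.938546895980835) [454. 262.]
wrist 5278 lean sink -0.045 lean bx -0.021 size [28. 35.] yaw 4.5 topctr [481.8 -43.9 128.1] foot shift bx,by,z -0.5 2.9 31.2
tcp [484.4 -45.   54.5] [ 0.023  0.019 -1.   ] w 0.0279 F [-0.2  0.3 -0.8] t 18.7
0.06158077169822943
the job is handed in; nothing more can be done
None
```

The job is handed in at about 18.7 s. Both edges of the orange relay came out of their clips, and it finished held in the gripper above its own socket. No verdict is reported, so what follows is from my own measurements.

- **First tip:** I tipped the relay about 11.5 degrees (0.2 rad) towards the heat sink, and its far edge snapped out. My first grip caught only the top of the cap and slipped off during this tip. For a few readings the relay also leaned about 0.15 rad sideways and yawed, about 12 degrees in total. It then stayed tipped on the clip by itself.
- **Cause of the slip:** all three cameras showed the real fingertips about 37 to 43 mm behind the reported TCP, which disagrees with the description. I re-gripped the relay about 33 mm lower, and that grip held.
- **Second tip:** I rocked it back through upright to about 7.5 degrees (0.13 rad) the other way, less than the suggested 10. It stayed past the 4.5 degree mark for several tenths of a second. The foot reached about 36.8 mm above the bench, only about 1.2 mm under the 38 mm limit.
- **Last checks on the orange relay:** the foot is about 16 mm above the socket top and about 3 mm off centre. It leans about 3 degrees and is held at a 28 mm opening. Joint speeds were near zero, and the wrist force had settled to about the relay's weight.
- **Last checks on the rest:** the blue relay's cap had not moved by more than about 1 mm. I did not re-measure the other bench items; the arm never went near them after the start.

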